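# Lock the round mirror into its inspection nest

## Robot

A 7-joint arm with a two-finger parallel gripper is mounted at the origin on the work surface. World frame = base frame: x ahead of the robot, y to its left, z up, the work surface at z = 0. Lengths are in m, angles in rad, forces in N, time in s.
With the tool pointing down it reaches from about 0.4 to 0.9 m from the base axis. Payload 5.5 kg.
Tool frame: the origin (TCP) lies at the very end of the fingers, on their centre line; the grasp point (between the pads) lies grip_depth behind it (grip_depth is the distance from the TCP to the grasp point, in m); z points along the fingers, y is the direction in which the jaws open and shut (so a half turn about z gives the same grasp; the last joint's range is limited). The gripper opens to 85 mm and grips with 20 to 120 N. Pads are 22 mm wide; open, the fingers measure 114 mm over their backs; the gripper's body (76 mm by 85 mm) begins 54 mm behind the grasp point. The pads swing forward as they close: fully open they stand 13 mm farther back than shut.
Start: joints at [0.263, 0.501, -0.427, 1.55, 0.221, 1.138, -0.21], TCP at [0.65, 0, 0.231] pointing down, gripper open.
Joint ranges: [-2.88, 2.88], [-0.31, 2.03], [-1.54, 1.56], [0.2, 2.42], [-1.41, 4.55], [0.19, 2.02], [-2.57, 2.57]. Speed limits (rad/s): [2.57, 2.57, 3.14, 3.14, 3.14, 3.14, 3.14].

## Interface

Orientations are given as a unit quaternion [x, y, z, w].
In Python, from rig import read_state, get_image, calibration, sign_off, grip_depth gives the robot as it stands. The module is installed in compiled form; this text tells all that it offers.
- The arm moves only by the shell command python3 -m crank 'ROWS' [FORCE]. ROWS is JSON, one flat list of numbers, 7 for each row, row after row: the shift along the tool's x, y, z in cm, then the turn, a rotation vector about the tool's x, y, z in rad, then the closure in counts, from 0 (fully open) to 255 (shut). In form: [x, y, z, rx, ry, rz, hand, x, y, z, rx, ry, rz, hand, ...]. A call has 1 to 10 rows; each row shifts and turns the commanded pose from where the row before left it, along the tool's axes as they then stand; what a row does not reach is not made up. A row lasts 1/12 s, in which the tool goes at most 41.7 mm and 7.16 degrees, less where a joint would pass 70% of its speed; a pose out of reach is approached as far as the arm can. A call with a gripper value outside its range is refused whole. The fingers move at their own pace and stop on an object; FORCE is the grip in N (left out, the last holds). Time passes only in rows, so rows that do not move let the fingers close. It gives the time, the measured TCP pose, the force and the opening at its end, in the units of the state.
- read_state(): the state, without advancing time (a new reading comes with each control period).
- get_image(name): name is "scene" or "side" or "wrist"; returns (picture, depth): 480x640x3 uint8, blue, green, red; 480x640 float32, m along the optical axis (not along the pixel's ray), 0 where there is no reading.
- calibration(name): a dict with "K" (3x3 intrinsics, pixels), "camera_from_world" (4x4, takes a point from world to camera coordinates); the wrist camera has in their place "mount" (4x4, takes a point from camera to tool coordinates, whose origin is the TCP and whose axes are the flange's). Camera axes: x right, y up, looking along -z (the intrinsics and any distortion apply to the point x, -y, -z); pixel columns grow to the right and rows downward; lengths in m; the calibration is good to about 2 mm. A picture is of the moment at which its call begins: read the wrist's pose just before it. calibration takes no time and is no camera call.
- sign_off(): hands the job in, once; it reports no verdict.
The state is a dict: "clock": time; "joints": joint angles; "joint_vel": joint speeds; "joint_torque": joint torques, N m; "ee_pos": TCP position; "orientation": TCP orientation; "wrist_force": force on the tool from outside, world axes, zero at the start; "wrist_torque": the same for the moment, N m; "grip_width": finger opening in m.
Only numpy, scipy, OpenCV 4.12 (cv2) and the standard library are available. Lean on these libraries where they do the work, as an engineer would, in place of code of your own. Each camera call takes 0.05 s, during which the arm holds its last target. There are 200 camera calls.

## Task

On the breadboard, raise the red latch bar out of its catch by its thumb tab and swing the gate wide open; then slide the round mirror, without lifting or tipping it, into the nest until it rests against both steel posts while the gate is still open. Then swing the gate fully shut so that its brass plunger presses on the mirror and the red bar lies down in its catch. Leave the other things on the board and the bench where they are.

Things in the scene. Friction and masses are not known exactly. Their poses are not given: they have to be found in the camera images.
- board: Dark grey breadboard plate, fixed, 340 (x) x 500 (y) x 12 mm thick; origin at the centre of its underside, x axis away from the robot, y to its left. Smooth top to slide on. Offsets (x, y) below are in its frame, in mm from this origin. Nest, gate and catch stand on its left (+y) half.
- nest_center (a point): Point on the board's top at (70, 120), height 12: where the mirror's centre lies when it rests against both posts. A thin yellow ring is painted round it (radius 45 mm). The only way in is from the board's -x side, through the gateway, moving along board +x.
- post_left: Fixed upright steel locating post, diameter 16, 34 mm tall on the board top; origin at its foot's centre, 30 mm in x and 43 mm in y (+y side) beyond the nest centre.
- post_right: The other steel locating post, the same, on the -y side: 30 mm in x and -43 mm in y from the nest centre.
- gate_hinge (a point): Upright hinge axis of the gate, on the board's top at (5, 205). The hinge knuckle has radius 9 mm (base ring radius 12, 5 high) and stands 36 mm over the board.
- gate (a joint): Angle of the aluminium gate, rad. 0 = shut (firm stop): it runs from its hinge along board -y. It opens towards board -x (clockwise from above) up to 2.0: at angle a it points along (-sin a, -cos a) in the board frame. Arm 143 mm long, 12 thick, top 40 mm above the bench. Stays where left (friction 0.03 N m). At 1.57 the plunger nearly reaches into the lane; from 1.75 the lane is free.
- plunger: Brass spring plunger with a round nose on the gate's inner face, 85 mm from the hinge, 16 mm above the board's top; origin on the gate's centre line, nose sticks out 24 mm from it towards the nest when the gate is shut. Travel 8 mm, 2.4 N preload, 0.6 N per mm. With the gate shut and the mirror home it is pushed in 4 mm.
- latch (a joint): Tilt of the red gravity latch bar on the gate, rad: 0 = lying level on the gate (in its catch if the gate is shut), growing as its free end is raised, up to 0.5. 8 x 8 mm bar, centre 50 mm above the bench, pivoting on a pin 30 mm from the gate hinge, reaching to 173 mm from the hinge. Drops by its own weight (120 g). At 0.12 rad or more its end clears the catch.
- latch_tab (a point): Middle of the red upright thumb tab standing on the latch bar, 110 mm from the gate hinge and 80 mm from the bar's pivot; this point is 74 mm above the bench when the bar is down. The tab is 9 mm thick (across the gate), 24 mm long (along the gate), and its top is 86 mm above the bench.
- catch_notch (a point): Floor of the notch of the yellow catch, on the gate line at board (5, 40), 42 mm above the bench. The catch is a pillar 16 mm wide in y, from 27 mm in front of (-x) to 13 mm behind this point, at its highest 56 mm above the bench. Its upright lip on the -x side holds the bar; a ramp outside the lip lifts a bar that is pushed shut against it.
- mirror: Round mirror in a black cell with a blue band, bright top: diameter 90, height 28 mm, about 260 g, loose, lying flat on the board; origin at the centre of its underside. Too wide to be gripped; it slides easily on the board and against posts and plunger (friction about 0.2: a push of 0.5 to 1 N).
- mirror_center (a point): Centre of the mirror's underside, the same point as its origin.
- weight: Loose brass balance weight with a knob, diameter 52, 55 mm tall, standing on the board; origin at the centre of its underside. Leave it.
- tin: Loose steel tin with a paper label, diameter 52, 55 mm tall, standing on the board; origin at the centre of its underside. Leave it.
- filter_box: Loose small wooden box 50 x 64 x 44 mm on the board's far right corner; origin at the centre of its underside. Leave it.
- dropper: Loose amber dropper bottle, diameter 30, 70 mm tall, on the board's far edge; origin at the centre of its underside. Leave it.
- tip_rack: Loose blue rack of pipette tips, 85 x 120 x 53 mm, on the bench left of the board; origin at the centre of its underside. Leave it.
- wash_bottle: Loose white bottle, diameter 72, 170 mm tall, on the bench left of the board; origin at the centre of its underside. Leave it.
- beaker: Loose glass beaker, diameter 80, 95 mm tall, on the bench far right; origin at the centre of its underside. Leave it.
- screwdriver: Loose screwdriver, 190 mm long, lying on the bench right of the board. Leave it.
Not all that is in view belongs to the job. Leave any purple or turquoise look-alike of the mirror alone.

How it is judged:
By the outcome, as a careful person would: the job done as asked, in the order asked, and still so for the second after the job is handed in, with the robot touching nothing.
It also fails if it takes over 72 s, if anything falls off the work surface, if the arm or the gripper's body presses on something with over 40 N, if the wrist force passes 120 N, or if a joint passes its speed limit or range.

## Working session

There is one attempt and no reset: what is moved stays moved. The work goes in short steps, Python scripts to look and compute and a shell command to move; the robot and the scene stay as the last step left them, time stands still between calls to the robot, and variables do not carry over. Pictures are saved under pics/ and viewed, about 8 in all and at most 12, crops included, and the job is handed in when it is done.

```bash
mkdir -p pics; cat > h.py <<'E'
import numpy as np,cv2
from rig import *
def shot(n,f=None):
    s=read_state(); im,d=get_image(n)
    if f: cv2.imwrite('pics/'+f,im)
    return s,im,d
def cam(n,s=None):
    c=calibration(n);K=np.array(c['K'])
    if n=='wrist':
        from scipy.spatial.transform import Rotation as R
        T=np.eye(4);T[:3,:3]=R.from_quat(s['orientation']).as_matrix();T[:3,3]=s['ee_pos']
        return K,T@np.array(c['mount']),c
    return K,np.linalg.inv(np.array(c['camera_from_world'])),c
def cloud(n,d,s=None):
    K,T,c=cam(n,s); v,u=np.mgrid[:480,:640].astype(float)
    x=(u-K[0,2])/K[0,0]*d; y=(v-K[1,2])/K[1,1]*d
    P=np.stack([x,-y,-d,np.ones_like(d)],-1)@T.T
    return P[...,:3]
E
python3 - <<'E'
from h import *
s,im,d=shot('scene','a.png'); s2,i2,d2=shot('side','b.png')
np.savez('a.npz',im=im,d=d,i2=i2,d2=d2)
print(s['ee_pos'],s['orientation'],grip_depth,s['clock'],{k:v for k,v in calibration('scene').items()})
print(calibration('wrist'))
for n,dd in(('scene',d),('side',d2)):
    P=cloud(n,dd); print(n,[np.round(P[v,u],3) for v,u in((240,320),(300,320),(400,320),(240,200))])
E
```

```text
[6.49306249e-01 5.92644406e-06 2.30261027e-01] [ 7.07055270e-01  7.07157626e-01 -6.56669768e-04 -7.11466399e-04] 0.0187 0.0 {'K': array([[548.08135761,   0.        , 326.73539558],
       [  0.        , 548.08135761, 244.00867346],
       [  0.        ,   0.        ,   1.        ]]), 'camera_from_world': array([[ 0.51188365,  0.85900454, -0.00929171, -0.27357263],
       [-0.62465519,  0.37961573,  0.68242054,  0.29091237],
       [ 0.58972962, -0.3435158 ,  0.73090073, -1.79348793],
       [ 0.        ,  0.        ,  0.        ,  1.        ]])}
{'K': array([[402.70934652,   0.        , 320.92650991],
       [  0.        , 402.70934652, 242.86479322],
       [  0.        ,   0.        ,   1.        ]]), 'mount': array([[-2.52100039e-04,  9.60764648e-01,  2.77364790e-01,
         6.96107042e-02],
       [ 9.99998913e-01,  6.45062029e-04, -1.32552163e-03,
         1.60070483e-04],
       [-1.45243182e-03,  2.77364155e-01, -9.60763767e-01,
        -1.42283213e-01],
       [ 0.00000000e+00,  0.00000000e+00,  0.00000000e+00,
         1.00000000e+00]])}
scene [array([0.475, 0.014, 0.017]), array([ 0.678, -0.104,  0.054]), array([ 0.927, -0.248,  0.109]), array([ 0.314, -0.271,  0.028])]
side [array([0.616, 0.026, 0.013]), array([ 0.437, -0.174,  0.034]), array([ 0.247, -0.388,  0.001]), array([0.343, 0.28 , 0.002])]
```

View pics/a.png

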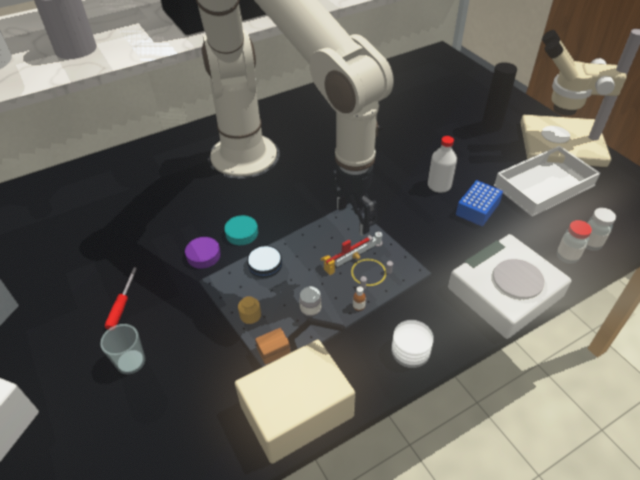

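View pics/b.png

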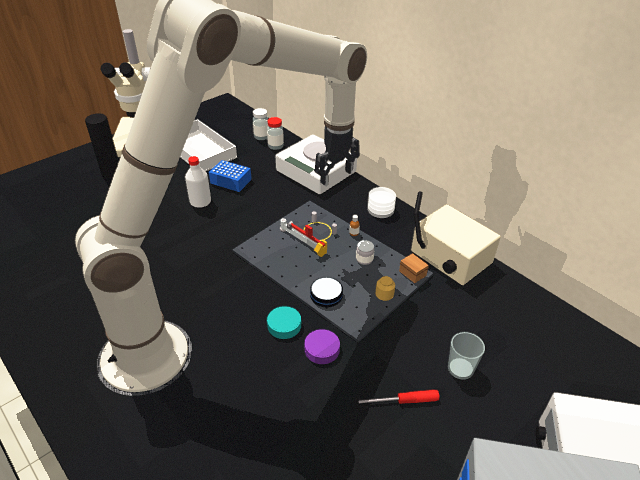

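Scene view: the mirror (bright top, dark cell) is at (264,262) in scene and (326,291) in side, on the board. The purple (203,252) and turquoise (241,230) discs lie off the board and are the look-alikes. The gate, red bar and catch run from about (378,240) to (328,265), and the yellow ring is at (369,272).

```bash
python3 - <<'E'
from h import *
z=np.load('a.npz')
for n,im,d in(('scene',z['im'],z['d']),('side',z['i2'],z['d2'])):
    P=cloud(n,d); hsv=cv2.cvtColor(im,cv2.COLOR_BGR2HSV); H,S,V=[hsv[...,i].astype(int) for i in range(3)]
    reg=(P[...,0]>.35)&(P[...,0]<.9)&(P[...,1]>-.4)&(P[...,1]<.4)&(d>0)
    Z=P[...,2]
    m=reg&(S<70)&(V>(45))&(Z<.022)&(Z>.002)
    m8=cv2.morphologyEx(m.astype(np.uint8),cv2.MORPH_CLOSE,np.ones((9,9)))
    nn,l,st,_=cv2.connectedComponentsWithStats(m8); k=1+st[1:,4].argmax()
    q=P[(l==k)&(Z<.022)&(Z>.002)][:,:2].astype(np.float32)
    r=cv2.minAreaRect(q*1000); print(n,'board',r,np.median(Z[l==k]))
    cv2.imwrite('pics/m_%s.png'%n,((l==k)*255).astype(np.uint8))
    ye=reg&(H>20)&(H<34)&(S>110)&(V>80)
    a=P[ye]; lo=a[a[:,2]<.025]; hi=a[a[:,2]>.025]
    if len(lo)>20: print(' ring circ',cv2.minEnclosingCircle((lo[:,:2]*1000).astype(np.float32)),len(lo),np.median(lo[:,2]))
    print(' catch',np.round(np.median(hi,0),3),len(hi))
    re=reg&((H<8)|(H>172))&(S>140)&(V>70); a=P[re]; print(' red',len(a),np.round(a.min(0),3),np.round(a.max(0),3),'tab',np.round(np.median(a[a[:,2]>.063],0),3))
    bar=a[a[:,2]<.06]; 
    vx=cv2.fitLine(bar[:,:2].astype(np.float32),cv2.DIST_HUBER,0,.01,.01).ravel(); print(' barline',vx,np.degrees(np.arctan2(vx[1],vx[0])))
    mm=reg&(V>150)&(S<90)&(Z>.033)&(Z<.05)
    nn,l,st,ce=cv2.connectedComponentsWithStats(mm.astype(np.uint8))
    for k in range(1,nn):
        if st[k,4]>40: c=P[l==k]; print(' bright',ce[k].round(),st[k,4],np.round(np.median(c,0),3),cv2.minEnclosingCircle((c[:,:2]*1000).astype(np.float32)))
i=cv2.resize(z['i2'][180:320,230:440],None,fx=3.8,fy=3.8,interpolation=cv2.INTER_CUBIC); cv2.imwrite('pics/c.png',i)
E
```

```text
scene board ((625.6571044921875, 0.655853271484375), (798.6962890625, 549.4346923828125), 89.6750259399414) 0.008913722422788317
 ring circ ((622.500244140625, 44.432498931884766), 69.7536849975586) 125 0.012718151671762268
 catch [ 0.589 -0.022  0.05 ] 37
 red 184 [ 0.513 -0.026  0.009] [0.583 0.123 0.09 ] tab [0.578 0.034 0.081]
 barline [ 0.09313343 -0.9956536   0.5731705   0.05139285] -84.6561
 bright [352. 252.] 83 [0.576 0.054 0.04 ] ((576.69873046875, 51.701725006103516), 49.13776779174805)
 bright [264. 258.] 604 [ 0.474 -0.155  0.04 ] ((474.91290283203125, -154.96078491210938), 43.79918670654297)
 bright [397. 351.] 46 [ 0.884 -0.023  0.042] ((880.663330078125, -19.142780303955078), 17.956205368041992)
side board ((639.3322143554688, -100.56304931640625), (460.7457580566406, 606.923828125), 5.447330951690674) 0.012862710748673845
 ring circ ((617.4462890625, 35.342655181884766), 83.37395477294922) 79 0.013496760688833653
 catch [ 0.568 -0.028  0.046] 97
 red 178 [ 0.564 -0.035  0.009] [0.631 0.125 0.092] tab [0.571 0.029 0.079]
 barline [ 0.11127442 -0.99378973  0.57244307  0.03700283] -83.611206
 bright [300. 175.] 168 [0.768 0.303 0.041] ((763.6783447265625, 301.9529724121094), 97.54011535644531)
 bright [380. 206.] 103 [ 0.845 -0.005  0.042] ((870.8495483398438, 12.284516334533691), 43.664920806884766)
 bright [300. 234.] 64 [0.567 0.065 0.04 ] ((567.2957763671875, 66.60020446777344), 34.30787658691406)
 bright [429. 253.] 131 [ 0.801 -0.254  0.041] ((802.6246337890625, -244.27352905273438), 60.67229080200195)
 bright [364. 257.] 64 [ 0.64  -0.138  0.041] ((653.2926025390625, -127.23670196533203), 25.918212890625)
 bright [461. 273.] 45 [ 0.8   -0.367  0.043] ((798.5416259765625, -365.35748291015625), 15.500757217407227)
 bright [326. 288.] 520 [ 0.475 -0.158  0.041] ((477.2267761230469, -158.12510681152344), 44.118778228759766)
```

View pics/c.png

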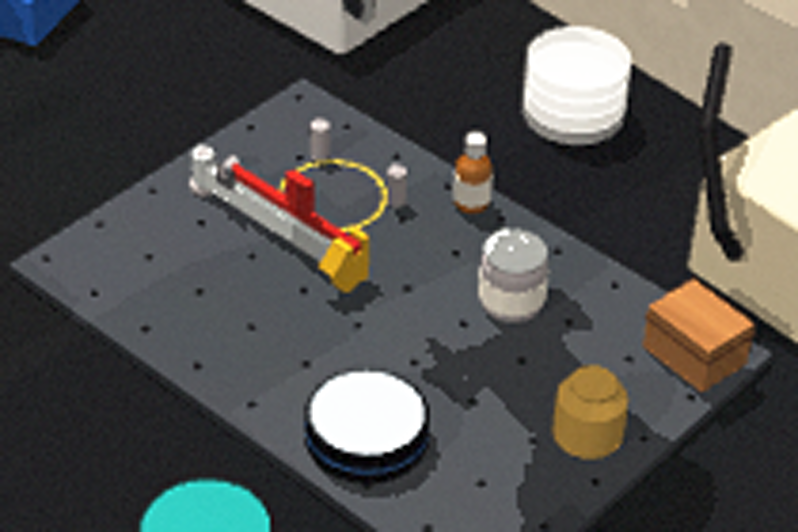

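The crop confirms the mirror (white top, blue band) at crop (366,417) on the board. Board corners are at crop (12,265), (303,82) and (770,355), post tops at (320,124) and (398,170), and the hinge top at (203,150).

```bash
cat >> h.py <<'E'
def ray(n,u,v,z,s=None):
    K,T,c=cam(n,s); r=T[:3,:3]@np.array([(u-K[0,2])/K[0,0],-(v-K[1,2])/K[1,1],-1]); o=T[:3,3]
    return (o+r*(z-o[2])/r[2])[:2]
def fit(A,B):
    a,b=A.mean(0),B.mean(0); M=(A-a).T@(B-b); th=np.arctan2(M[0,1]-M[1,0],M[0,0]+M[1,1])
    R=np.array([[np.cos(th),-np.sin(th)],[np.sin(th),np.cos(th)]]); t=b-R@a
    return th,t,(A@R.T+t-B)
E
python3 - <<'E'
from h import *
pts=[(12,265,.012,-170,250),(303,82,.012,170,250),(770,355,.012,170,-250),(320,124,.046,100,163),(398,170,.046,100,77),(203,150,.048,5,205),(298,173,.086,5,95)]
B=np.array([ray('side',230+p[0]/3.8,180+p[1]/3.8,p[2]) for p in pts]); A=np.array([p[3:] for p in pts])/1e3
th,t,r=fit(A,B); print(th,t,np.round(r*1e3,1))
R=np.array([[np.cos(th),-np.sin(th)],[np.sin(th),np.cos(th)]])
m=ray('side',230+366/3.8,180+417/3.8,.04); print('mirror',m,'board frame',R.T@(m-t))
for n,p in dict(nest=(70,120),tab=(5,95),hinge=(5,205),catch=(5,40)).items(): print(n,R@np.array(p)/1e3+t)
for nm,u,v,z in(('tin',515,245,.055),('weight',591,375,.055)): 
    w=ray('side',230+u/3.8,180+v/3.8,z);print(nm,w,R.T@(w-t))
E
```

```text
0.08689079132733224 [ 0.57818346 -0.06359097] [[-1.5  4.7]
 [ 5.8  5.5]
 [ 2.6 -1.1]
 [-0.6 -1.1]
 [-1.7 -0.2]
 [-2.  -2.9]
 [-2.7 -4.9]]
mirror [ 0.4717321  -0.16106005] board frame [-0.11450828 -0.08786336]
nest [0.6375056  0.06203102]
tab [0.57492036 0.03148454]
hinge [0.56537439 0.14106955]
catch [ 0.57969334 -0.02330797]
tin [ 0.6723621  -0.11181815] [ 0.08963811 -0.05621821]
weight [ 0.61358036 -0.24787441] [ 0.01927096 -0.18666   ]
```

```bash
python3 -m crank '[1.0,-2.5,1.8,0,0,0,130, 1.0,-2.5,1.8,0,0,0,130, 1.0,-2.4,1.8,0,0,0,130, 0,0,0,0,0,-0.087,130, 0,0,0,0,0,0,130, 0,0,0,0,0,0,130]'
python3 - <<'E'
from h import *
s,im,d=shot('wrist','d.png'); np.savez('d.npz',im=im,d=d,p=s['ee_pos'],q=s['orientation']); print(s['ee_pos'],s['orientation'],s['joints'],s['wrist_force'],s['grip_width'])
z=np.load('a.npz')
P=cloud('side',z['d2']); print('bottle',P[190,198],P[165,194],'rack',P[175,230])
E
```

```text
clock: 0.6
ee_pos: [0.5765, 0.0298, 0.1774]
orientation: [0.676, 0.736, 0.0, 0.0]
wrist_force: [0.4, -0.2, 0.3]
grip_width: 0.0416
[0.57646116 0.02977882 0.17743665] [6.76464332e-01 7.36475334e-01 1.98889979e-04 2.24525522e-04] [ 0.26289121  0.43590769 -0.46017021  1.78875137  0.22956157  0.96933812
 -0.2058469 ] [ 0.39310124 -0.16648233  0.25716734] 0.04163411111586801
bottle [0.43629059 0.42258298 0.0694171 ] [0.44281552 0.43416988 0.15766221] rack [0.57797178 0.44861458 0.0504038 ]
```

View pics/d.png

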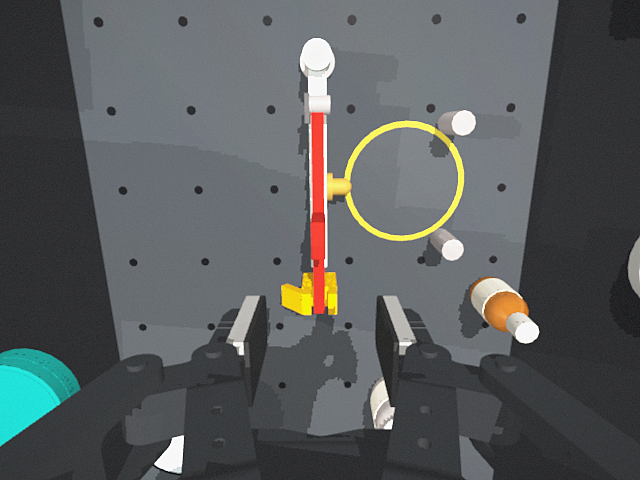

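Wrist view: gate vertical at u≈318, hinge top (317,53), ring centre (404,181), post tops (464,122) and (453,249), catch (318,295).

```bash
cat >> h.py <<'E'
def bd(): 
    th,x,y=np.load('board.npy'); R=np.array([[np.cos(th),-np.sin(th)],[np.sin(th),np.cos(th)]]); return th,R,np.array([x,y])
E
python3 - <<'E'
from h import *
z=np.load('d.npz'); s=dict(ee_pos=z['p'],orientation=z['q']); im=z['im']
hsv=cv2.cvtColor(im,cv2.COLOR_BGR2HSV); H,S,V=cv2.split(hsv)
m=((H>20)&(H<34)&(S>110)&(V>80)).astype(np.uint8); m[:,:340]=0; m[:115]=0;m[250:]=0;
m[170:200,:356]=0
c=cv2.findNonZero(m); p=np.array([ray('wrist',u,v,.012,s) for u,v in c[:,0]])
A=np.c_[2*p,np.ones(len(p))]; q=np.linalg.lstsq(A,(p**2).sum(1),rcond=None)[0]; print('ring',q[:2],'r',np.sqrt(q[2]+q[0]**2+q[1]**2))
pts=[(317,53,.048,5,205),(464,122,.046,100,163),(453,249,.046,100,77)]
B=np.array([ray('wrist',u,v,h,s) for u,v,h,_,_ in pts]+[q[:2],q[:2]]); A=np.array([p[3:] for p in pts]+[(70,120)]*2)/1e3
th,t,r=fit(A,B); print(th,t,np.round(r*1e3,1)); np.save('board.npy',[th,*t]); th,R,t=bd()
for n,p in dict(nest=(70,120),tab=(5,95),hinge=(5,205),catch=(5,40)).items(): print(n,R@np.array(p)/1e3+t)
P=cloud('wrist',z['d'],s); red=((H<8)|(H>172))&(S>140)&(V>70)&(P[...,2]>.062)&(z['d']>0)
a=P[red]; print('tab cloud',len(a),a.min(0),a.max(0),np.median(a[a[:,2]>.08],0) )
e=R@np.array([.005,.095])+t-z['p'][:2]
from scipy.spatial.transform import Rotation as Ro
print('tab in tool xy cm',Ro.from_quat(z['q']).inv().apply([*e,0])*100)
E
```

```text
ring [0.63739118 0.06340855] r 0.04350267732616571
0.09341025785121641 [ 0.57914648 -0.06225043] [[-0.  -0.2]
 [-0.3 -0.5]
 [-0.3 -0. ]
 [ 0.3  0.3]
 [ 0.3  0.3]]
nest [0.63764838 0.06375564]
tab [0.57526361 0.03280178]
hinge [0.56500342 0.14232223]
catch [ 0.5803937  -0.02195844]
tab cloud 629 [0.569307   0.02096426 0.06234152] [0.57949086 0.04522655 0.08758902] [0.57450854 0.03372045 0.0854179 ]
tab in tool xy cm [ 3.11361893e-01 -9.36916695e-02 -7.50974720e-05]
```

```bash
python3 -m crank '[0.3,-0.1,4,0,0,-0.006,130, 0,0,4,0,0,0,130, 0,0,3,0,0,0,130, 0,0,0.9,0,0,0,130, 0,0,0,0,0,0,130]'
python3 -m crank '[0,0,0,0,0,0,255, 0,0,0,0,0,0,255, 0,0,0,0,0,0,255, 0,0,0,0,0,0,255, 0,0,0,0,0,0,255]' 30
```

```text
clock: 1.07
ee_pos: [0.5737, 0.0324, 0.0561]
orientation: [0.674, 0.739, -0.001, -0.002]
wrist_force: [-0.0, 0.6, 0.8]
grip_width: 0.0416
clock: 1.48
ee_pos: [0.5746, 0.0329, 0.0606]
orientation: [0.674, 0.739, -0.0, 0.0]
wrist_force: [-5.8, -0.7, 6.3]
grip_width: 0.0085
```

```bash
python3 -m crank '[0.05,0,-0.5,0,0,0,255, 0.15,0,-0.5,0,0,0,255, 0.2,0,-0.5,0,0,0,255, 0.2,0,-0.5,0,0,0,255, 0,0,0,0,0,0,255, 0,0,0,0,0,0,255]'
```

```text
clock: 1.98
ee_pos: [0.5738, 0.0405, 0.0791]
orientation: [0.673, 0.74, 0.0, -0.001]
wrist_force: [-2.3, 4.9, -3.3]
grip_width: 0.0084
```

```bash
python3 -m crank '[0.07,-1.22,0,0,0,0.12,255, 0.07,-1.22,0,0,0,0.12,255, 0.07,-1.22,0,0,0,0.12,255, 0.07,-1.22,0,0,0,0.12,255, 0.07,-1.22,0,0,0,0.12,255, 0,0,0,0,0,0,255]'
python3 - <<'E'
from h import *
s=read_state(); th,R,t=bd(); h=R@[.005,.205]+t; v=R.T@(np.array(s['ee_pos'][:2])-h); print(np.hypot(*v),np.arctan2(-v[0],-v[1]),s['joints'],s['orientation'])
E
```

```text
clock: 2.48
ee_pos: [0.5142, 0.0533, 0.0794]
orientation: [0.863, 0.506, 0.001, -0.0]
wrist_force: [1.2, 2.6, -4.5]
grip_width: 0.0084
0.10249890380247559 0.6118537471265741 [ 0.08156335  0.46227119 -0.28701963  2.0023982   0.19584221  0.70178705
 -0.8370851 ] [ 8.62640309e-01  5.05817456e-01  6.20853360e-04 -1.08974176e-04]
```

```bash
python3 -m crank '[0.07,-1.22,0,0,0,0.12,255, 0.07,-1.22,0,0,0,0.12,255, 0.07,-1.22,0,0,0,0.12,255, 0.07,-1.22,0,0,0,0.12,255, 0.07,-1.22,0,0,0,0.12,255, 0.07,-1.22,0,0,0,0.12,255]'
python3 -m crank '[0.07,-1.22,0,0,0,0.12,255, 0.07,-1.22,0,0,0,0.12,255, 0.07,-1.22,0,0,0,0.12,255, 0.07,-1.22,0,0,0,0.12,255, 0.05,-0.9,0,0,0,0.09,255, 0,0,0,0,0,0,255,0,0,0,0,0,0,255]'
python3 - <<'E'
from h import *
s=read_state(); th,R,t=bd(); h=R@[.005,.205]+t; v=R.T@(np.array(s['ee_pos'][:2])-h); print(np.hypot(*v),np.arctan2(-v[0],-v[1]),s['joints'],s['orientation'])
E
```

```text
clock: 2.98
ee_pos: [0.4681, 0.1069, 0.0793]
orientation: [0.985, 0.17, -0.0, -0.0]
wrist_force: [-4.2, 3.7, -0.7]
grip_width: 0.0083
clock: 3.57
ee_pos: [0.4641, 0.1648, 0.0793]
orientation: [0.994, -0.111, -0.001, -0.0]
wrist_force: [-8.6, 5.0, 4.7]
grip_width: 0.0081
0.10338184223349994 1.883627731342564 [-0.38379517  0.41299672 -0.01303674  2.06627727  0.00618001  0.6637102
 -2.19342305] [ 9.93844423e-01 -1.10780404e-01 -9.36443341e-04 -2.95158055e-04]
```

```bash
python3 -m crank '[-0.2,0,0.5,0,0,0,255, -0.2,0,0.5,0,0,0,255, -0.2,0,0.5,0,0,0,255, -0.1,0,0.3,0,0,0,255, 0,0,0,0,0,0,255, 0,0,0,0,0,0,150,0,0,0,0,0,0,150,0,0,0,0,0,0,150, 0,0,-2,0,0,0,150, 0,0,-4,0,0,0,75]'
python3 -m crank '[0,0,-4,0,0,-0.12,75, 0,0,-1,0,0,-0.12,75, 0,0,0,0,0,-0.12,75, 0,0,0,0,0,-0.12,75, 0,0,0,0,0,-0.12,75]'
python3 - <<'E'
from h import *
from scipy.spatial.transform import Rotation as Ro
s=read_state(); th,R,t=bd()
z=np.load('a.npz');P=cloud('side',z['d2'])
for n,(u,v) in dict(purple=(322,342),turq=(284,317)).items(): print(n,P[v,u],R.T@(P[v,u,:2]-t))
m=np.array([.472,-.161]); mb=R.T@(m-t); print('mirror b',mb)
g=R@(mb-[0,.085])+t; print('target',g, 'tool cm',Ro.from_quat(s['orientation']).inv().apply([*(g-s['ee_pos'][:2]),.16-s['ee_pos'][2]])*100, s['ee_pos'],s['orientation'],s['joints'])
v=Ro.from_quat(s['orientation']).as_matrix()[:2,0]; yb=R@[0,1]; print('yaw to tool z needed', np.arctan2(v[1],v[0])-np.arctan2(yb[1],yb[0]))
E
```

```text
clock: 4.4
ee_pos: [0.4559, 0.1625, 0.1178]
orientation: [0.994, -0.113, -0.003, 0.002]
wrist_force: [0.4, 0.6, -0.1]
grip_width: 0.0455
clock: 4.82
ee_pos: [0.4597, 0.164, 0.1717]
orientation: [0.982, 0.188, 0.002, 0.0]
wrist_force: [0.2, -0.1, 0.1]
grip_width: 0.0607
purple [ 0.34941585 -0.28002804  0.02878839] [-0.2490422 -0.1954002]
turq [ 0.32791513 -0.1543715   0.03079869] [-0.25872864 -0.06828599]
mirror b [-0.11589018 -0.08832503]
target [ 0.47992833 -0.24562944] tool cm [-13.28584239  38.80038602   1.14824939] [0.45971449 0.16398728 0.17165115] [9.82085786e-01 1.88427891e-01 1.56166384e-03 1.28890706e-05] [-0.29779873  0.2585532  -0.11514138  2.01705129  0.0395329   0.86496739
 -1.62637948]
yaw to tool z needed -1.2850829439351192
```

```bash
python3 -m crank '[-1.33,3.88,0,0,0,0,75, -1.33,3.88,0,0,0,0,75, -1.33,3.88,0,0,0,0,75, -1.33,3.88,0,0,0,0,75, -1.33,3.88,0,0,0,0,75, -1.33,3.88,0,0,0,0,75, -1.33,3.88,0,0,0,0,75, -1.33,3.88,0,0,0,0,75, -1.33,3.88,0,0,0,0,75, -1.33,3.88,0,0,0,0,75]'
python3 -m crank '[0,0,0,0,0,-0.12,75, 0,0,0,0,0,-0.12,75,0,0,0,0,0,-0.12,75,0,0,0,0,0,-0.12,75,0,0,0,0,0,-0.12,75,0,0,0,0,0,-0.12,75,0,0,0,0,0,-0.12,75,0,0,0,0,0,-0.12,75,0,0,0,0,0,-0.12,75,0,0,0,0,0,-0.12,75]'
python3 -m crank '[0,0,0,0,0,-0.085,75, 0,0,0,0,0,0,75, 0,0,0,0,0,0,75]'
cat >> h.py <<'E'
from scipy.spatial.transform import Rotation as Ro
def rel(s,g,ax,z):
    """tool-frame move to board point g(m) at height z, tool x -> board dir ax"""
    th,R,t=bd(); e=np.array([*(R@np.array(g)+t),z])-s['ee_pos']; M=Ro.from_quat(s['orientation'])
    X=M.as_matrix()[:2,0]; w=R@np.array(ax); a=np.arctan2(X[1],X[0])-np.arctan2(w[1],w[0])
    print('move cm',np.round(M.inv().apply(e)*100,2),'turn z',round((a+np.pi)%(2*np.pi)-np.pi,3),'at board',np.round(R.T@(np.array(s['ee_pos'][:2])-t),4),'z',round(s['ee_pos'][2],4),'j',np.round(s['joints'],2))
E
python3 - <<'E'
from h import *
s,im,d=shot('wrist','e.png'); P=cloud('wrist',d,s); th,R,t=bd()
hsv=cv2.cvtColor(im,cv2.COLOR_BGR2HSV)
m=((hsv[...,2]>150)&(hsv[...,1]<60)&(abs(P[...,2]-.04)<.006)&(d>0)).astype(np.uint8)
n,l,st,c=cv2.connectedComponentsWithStats(m); k=1+st[1:,4].argmax(); q=P[l==k][:,:2]
(cc,r)=cv2.minEnclosingCircle((q*1000).astype(np.float32)); cc=np.array(cc)/1e3; mb=R.T@(cc-t); print('mirror',c[k],cc,r,mb,np.median(P[l==k][:,2]))
rel(s,mb-[0,.085],[0,1],.018)
E
```

```text
clock: 5.65
ee_pos: [0.4763, -0.2486, 0.1711]
orientation: [0.983, 0.186, 0.001, 0.001]
wrist_force: [0.7, -1.1, -0.4]
grip_width: 0.0605
clock: 6.48
ee_pos: [0.4765, -0.2466, 0.1709]
orientation: [0.704, 0.71, -0.0, 0.001]
wrist_force: [-0.6, -1.0, 0.7]
grip_width: 0.0599
clock: 6.73
ee_pos: [0.4763, -0.2463, 0.1707]
orientation: [0.677, 0.736, 0.0, 0.0]
wrist_force: [0.9, -0.3, 0.9]
grip_width: 0.0604
mirror [330.6193441   91.96640846] [ 0.47559622 -0.15710667] 41.29183578491211 [-0.11194649 -0.08478412] 0.04003159740415052
move cm [ 0.41  0.75 15.27] turn z -0.009 at board [-0.1195 -0.1737] z 0.1707 j [ 0.52  0.34 -0.12  1.9   0.05  0.9   0.47]
```

View pics/e.png

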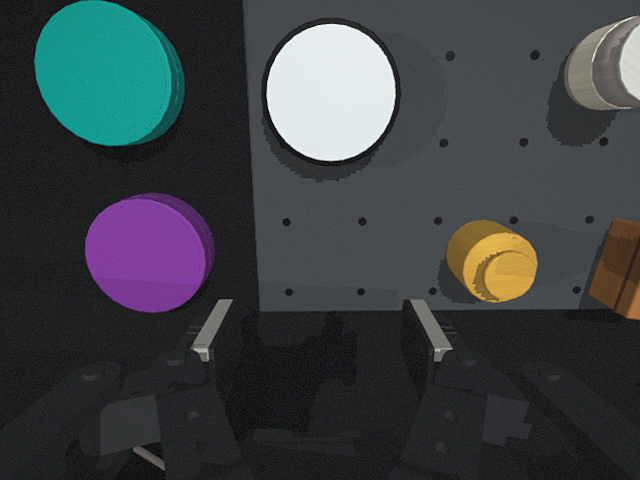

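```bash
python3 -m crank '[0.4,0.75,4,0,0,-0.009,75, 0,0,4,0,0,0,75, 0,0,4,0,0,0,75, 0,0,2.3,0,0,0,75, 0,0,0.9,0,0,0,75, 0,0,0,0,0,0,75]'
python3 -m crank '[1,0,0,0,0,0,75, 1,0,0,0,0,0,75, 1,0,0,0,0,0,75, 0.6,0,0,0,0,0,75, 0.8,0,0,0,0,0,75, 1,0,0,0,0,0,75, 1,0,0,0,0,0,75, 0.6,0,0,0,0,0,75, 0.3,0,0,0,0,0,75, 0,0,0,0,0,0,75]'
cat >> h.py <<'E'
def mirror(f=None,cam_='wrist'):
    s,im,d=shot(cam_,f); P=cloud(cam_,d,s); th,R,t=bd()
    hsv=cv2.cvtColor(im,cv2.COLOR_BGR2HSV); B=(P[...,:2]-t)@R
    m=((hsv[...,2]>150)&(hsv[...,1]<60)&(abs(P[...,2]-.04)<.006)&(d>0)&(abs(B[...,0])<.17)&(abs(B[...,1])<.25)).astype(np.uint8)
    n,l,st,c=cv2.connectedComponentsWithStats(m); k=1+st[1:,4].argmax(); q=B[l==k]
    (cc,r)=cv2.minEnclosingCircle((q*1000).astype(np.float32)); print('mirror board mm',np.round(cc,1),'r',round(r,1),st[k,4],'z',np.median(P[l==k][:,2]))
    return s,np.array(cc)/1e3
E
python3 - <<'E'
from h import *
s,m=mirror('f.png'); rel(s,[-.112,.0755],[0,1],.018)
E
```

```text
clock: 7.28
ee_pos: [0.4816, -0.2401, 0.0161]
orientation: [0.672, 0.74, -0.001, -0.002]
wrist_force: [-0.2, -0.1, 0.8]
grip_width: 0.0602
clock: 8.12
ee_pos: [0.4761, -0.1669, 0.0182]
orientation: [0.671, 0.741, 0.0, -0.0]
wrist_force: [0.5, -0.1, 0.2]
grip_width: 0.0603
mirror board mm [-112.3  -50.8] r 41.5 56033 z 0.04004162446547532
move cm [17.01  0.12  0.03] turn z 0.005 at board [-0.1123 -0.0946] z 0.0182 j [ 0.36  0.54 -0.1   2.05  0.1   0.55  0.3 ]
```

View pics/f.png

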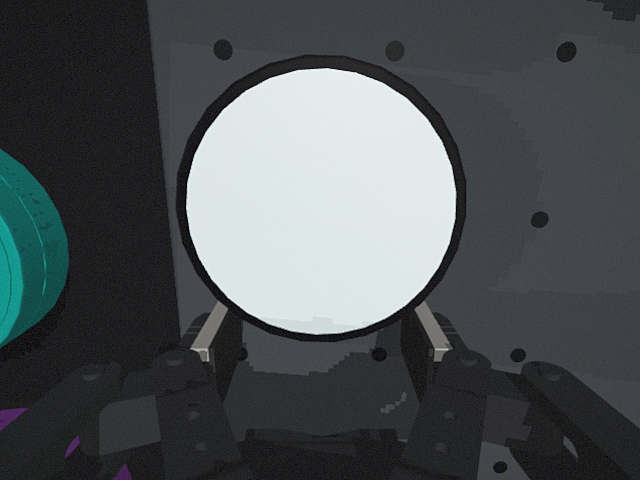

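The mirror is cradled in both fingertips at (320,200). I'll carry on pushing.

```bash
python3 -m crank '[0.6,0,0,0,0,0,75, 1,0,0,0,0,0,75, 1,0,0,0,0,0,75, 1,0,0,0,0,0,75, 1,0,0,0,0,0,75, 1,0,0,0,0,0,75, 1,0,0,0,0,0,75, 1,0,0,0,0,0,75, 1,0,0,0,0,0,75, 1,0,0,0,0,0,75]'
python3 -m crank '[1,0,0,0,0,0,75, 1,0,0,0,0,0,75, 1,0,0,0,0,0,75, 1,0,0,0,0,0,75, 1,0,0,0,0,0,75, 1,0,0,0,0,0,75, 0.8,0,0,0,0,0,75, 0.4,0,0,0,0,0,75, 0.2,0,0,0,0,0,75, 0,0,0,0,0,0,75]'
python3 - <<'E'
from h import *
s,m=mirror(); rel(s,[m[0],.0755],[0,1],.018)
E
```

```text
clock: 9.0
ee_pos: [0.4668, -0.0715, 0.0183]
orientation: [0.672, 0.741, 0.0, -0.0]
wrist_force: [-1.0, -0.8, -0.3]
grip_width: 0.0604
clock: 9.83
ee_pos: [0.4598, 0.0015, 0.0183]
orientation: [0.672, 0.741, 0.0, -0.0]
wrist_force: [-0.3, -0.5, 0.6]
grip_width: 0.0603
mirror board mm [-112.9  118.3] r 41.5 55906 z 0.04004075734406806
move cm [ 0.09 -0.01  0.03] turn z 0.004 at board [-0.1128  0.0746] z 0.0183 j [ 0.02  0.49 -0.09  2.16  0.09  0.49 -0.05]
```

```bash
python3 -m crank '[-1.5,0,0,0,0,0,75, -1.5,0,0,0,0,0,75, 0,0,-3,0,0,0,75, 0,0,-3,0,0,0.12,75, 0,0,0,0,0,0.12,75, 0,0,0,0,0,0.12,75, 0,0,0,0,0,0.12,75, 0,0,0,0,0,0.12,75, 0,0,0,0,0,0.12,75, 0,0,0,0,0,0.12,75]'
python3 -m crank '[0,0,0,0,0,0.12,75, 0,0,0,0,0,0.12,75, 0,0,0,0,0,0.12,75, 0,0,0,0,0,0.12,75, 0,0,0,0,0,0.12,75, 0,0,0,0,0,0.12,75, -2,-3,0,0,0,0.014,75, -3,-2.5,0,0,0,0,75, 0,-1.8,0,0,0,0,75, 0,0,0,0,0,0,75]'
python3 - <<'E'
from h import *
s,m=mirror(); rel(s,[m[0]-.053,m[1]],[1,0],.018)
E
```

```text
clock: 10.72
ee_pos: [0.4627, -0.0295, 0.0784]
orientation: [0.917, 0.399, 0.0, 0.0]
wrist_force: [-0.1, 0.3, 0.5]
grip_width: 0.0601
clock: 11.55
ee_pos: [0.4034, 0.0416, 0.0781]
orientation: [0.999, 0.049, -0.001, -0.001]
wrist_force: [0.8, -0.5, 0.3]
grip_width: 0.06
mirror board mm [-113.   118.6] r 41.4 27292 z 0.03999019679465614
move cm [-0.06  0.12  6.  ] turn z 0.004 at board [-0.1653  0.1198] z 0.0781 j [-0.39  0.3   0.25  2.27 -0.13  0.58 -1.51]
```

```bash
python3 -m crank '[-0.1,0,2.5,0,0,0,75, 0,0,2.5,0,0,0,75, 0,0,1,0,0,0,75, 0,0,0,0,0,0,75, 0,0,0,0,0,0,75]'
python3 - <<'E'
from h import *
s,m=mirror('g.png'); rel(s,[.070-.0438,.12],[1,0],.018)
E
```

```text
clock: 12.02
ee_pos: [0.4051, 0.0374, 0.0181]
orientation: [0.999, 0.046, -0.0, 0.0]
wrist_force: [0.2, 0.1, -0.1]
grip_width: 0.0603
mirror board mm [-113.3  118.5] r 41.6 58470 z 0.04002708886279253
move cm [ 1.902e+01 -4.800e-01 -1.000e-02] turn z -0.002 at board [-0.164   0.1155] z 0.0181 j [-0.33  0.44  0.2   2.29 -0.2   0.43 -1.45]
```

View pics/g.png

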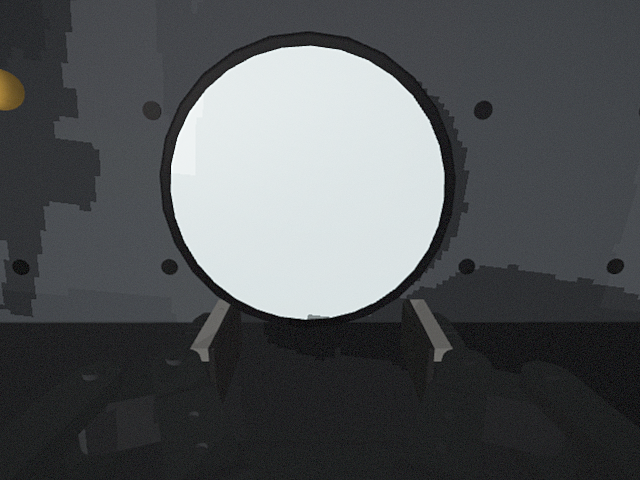

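The mirror sits at (308,180), just ahead of the fingers. The plunger nose at (10,90) is clear of the lane. Next I push along board +x.

```bash
python3 -m crank '[0,-0.4,0,0,0,0,75, 0.4,0,0,0,0,0,75, 0.5,0,0,0,0,0,75, 1,0,0,0,0,0,75, 1,0,0,0,0,0,75, 1,0,0,0,0,0,75, 1,0,0,0,0,0,75, 1,0,0,0,0,0,75, 1,0,0,0,0,0,75, 1,0,0,0,0,0,75]'
python3 -m crank '[1,0,0,0,0,0,75, 1,0,0,0,0,0,75, 1,0,0,0,0,0,75, 1,0,0,0,0,0,75, 1,0,0,0,0,0,75, 1,0,0,0,0,0,75, 1,0,0,0,0,0,75, 0.6,0,0,0,0,0,75, 0.3,0,0,0,0,0,75, 0,0,0,0,0,0,75]'
python3 - <<'E'
from h import *
s,m=mirror(); rel(s,[.070-.0438,.12],[1,0],.018)
E
```

```text
clock: 12.9
ee_pos: [0.484, 0.0502, 0.0182]
orientation: [0.999, 0.047, -0.0, 0.0]
wrist_force: [0.1, 0.6, 0.8]
grip_width: 0.0606
clock: 13.73
ee_pos: [0.5625, 0.0576, 0.0183]
orientation: [0.999, 0.047, 0.0, 0.0]
wrist_force: [-0.0, -0.5, 0.0]
grip_width: 0.0605
mirror board mm [ 39.5 120. ] r 41.5 55058 z 0.040006582555018835
move cm [3.16 0.09 0.03] turn z 0.0 at board [-0.0054  0.1209] z 0.0183 j [-0.31  0.62  0.21  1.91 -0.2   0.63 -1.45]
```

```bash
python3 -m crank '[0.5,0.05,0,0,0,0,75, 0.6,0,0,0,0,0,75, 0.6,0,0,0,0,0,75, 0.5,0,0,0,0,0,75, 0.4,0,0,0,0,0,75, 0.2,0,0,0,0,0,75, 0.1,0,0,0,0,0,75, 0,0,0,0,0,0,75]'
python3 -m crank '[0.1,0,0,0,0,0,75, 0.1,0,0,0,0,0,75, 0.1,0,0,0,0,0,75, 0,0,0,0,0,0,75]'
python3 - <<'E'
from h import *
s,m=mirror(); rel(s,[.070-.0438,.12],[1,0],.018); print(s['wrist_force'])
E
```

```text
clock: 14.45
ee_pos: [0.5908, 0.0598, 0.0183]
orientation: [0.999, 0.047, 0.0, -0.0]
wrist_force: [-0.2, 0.4, 0.2]
grip_width: 0.0603
clock: 14.78
ee_pos: [0.593, 0.0601, 0.0182]
orientation: [0.999, 0.047, -0.001, -0.0]
wrist_force: [-1.6, -0.4, 1.4]
grip_width: 0.06
mirror board mm [ 69.1 119.6] r 41.6 54579 z 0.040015497954963605
move cm [0.1  0.05 0.02] turn z 0.001 at board [0.0252 0.1205] z 0.0182 j [-0.3   0.66  0.21  1.83 -0.2   0.67 -1.45]
[-1.62308767 -0.41859361  1.43328898]
```

Nearly in contact, so I push a little more and watch for a force rise.

```bash
python3 -m crank '[0.1,0,0,0,0,0,75, 0,0,0,0,0,0,75, 0,0,0,0,0,0,75]'
python3 -m crank '[0.1,0,0,0,0,0,75, 0,0,0,0,0,0,75, 0,0,0,0,0,0,75]'
python3 - <<'E'
from h import *
s,m=mirror('i.png'); rel(s,[.070-.0438,.12],[1,0],.018); print(s['wrist_force'])
E
```

```text
clock: 15.08
ee_pos: [0.5933, 0.0601, 0.018]
orientation: [0.999, 0.047, -0.001, -0.0]
wrist_force: [-5.2, -0.6, 2.6]
grip_width: 0.0605
clock: 15.33
ee_pos: [0.5935, 0.0602, 0.0178]
orientation: [0.999, 0.047, -0.002, -0.0]
wrist_force: [-7.0, -0.6, 3.5]
grip_width: 0.0603
mirror board mm [ 69.3 119.5] r 41.5 54470 z 0.03999934564950733
move cm [ 0.05  0.05 -0.02] turn z 0.0 at board [0.0257 0.1205] z 0.0178 j [-0.3   0.66  0.21  1.83 -0.2   0.67 -1.45]
[-6.96945534 -0.63151359  3.4838926 ]
```

View pics/i.png

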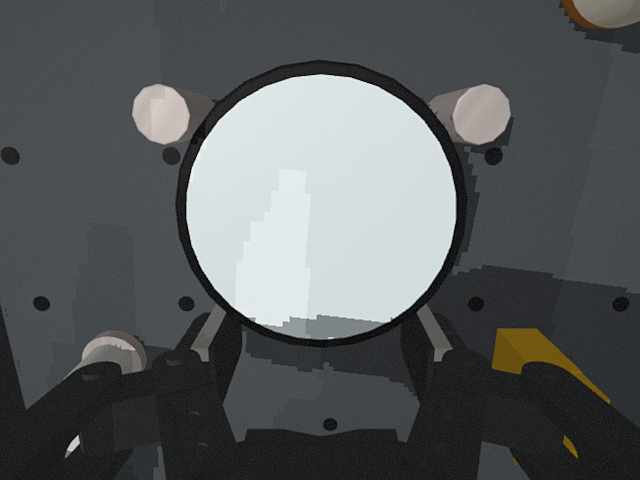

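The mirror at (320,205) touches both posts and the force rises steadily to 7 N, so it is home. Now I retreat.

```bash
python3 -m crank '[-0.4,0,0,0,0,0,75, -0.6,0,0,0,0,0,75, -2,0,0,0,0,0,75, -3,0,0,0,0,0,75, -3,0,0,0,0,0,75, -3,0,0,0,0,0,75, 0,0,-3,0,0,0,75, 0,0,-4,0,0,0.1,100, 0,0,-4,0,0,0.1,130, 0,0,-3,0,0,0.11,130]'
python3 -m crank '[0,0,0,0,0,0,130, 0,0,0,0,0,0,130]'
python3 - <<'E'
from h import *
s,m=mirror('j.png'); a=1.88; rel(s,[.005-.107*np.sin(a),.205-.107*np.cos(a)],[np.sin(a),np.cos(a)],.16)
E
```

```text
clock: 16.22
ee_pos: [0.4775, 0.0489, 0.1615]
orientation: [0.994, -0.111, 0.002, -0.001]
wrist_force: [1.5, 0.4, -0.1]
grip_width: 0.0418
clock: 16.38
ee_pos: [0.4786, 0.0496, 0.1609]
orientation: [0.994, -0.108, 0.003, -0.001]
wrist_force: [-0.5, 0.4, -0.4]
grip_width: 0.042
mirror board mm [ 60.4 122.9] r 39.9 6101 z 0.040148219109087
move cm [ -4.24 -10.91   0.1 ] turn z 0.0 at board [-0.0897  0.1207] z 0.1609 j [-0.47  0.27  0.36  2.06 -0.13  0.83 -1.82]
```

```bash
python3 -m crank '[-1.4,-3.6,0,0,0,0,130, -1.4,-3.6,0,0,0,0,130, -1.4,-3.7,0,0,0,0,130, 0,0,0,0,0,0,130, 0,0,0,0,0,0,130]'
python3 - <<'E'
from h import *
s,m=mirror('k.png','side'); s,im,d=shot('wrist','l.png'); P=cloud('wrist',d,s); th,R,t=bd()
H,S,V=cv2.split(cv2.cvtColor(im,cv2.COLOR_BGR2HSV)); red=((H<8)|(H>172))&(S>140)&(V>70)&(d>0)
a=P[red&(P[...,2]>.08)]; c=a.mean(0); b=R.T@(c[:2]-t); v=b-[.005,.205]; print('tab',len(a),c,b,np.hypot(*v),np.arctan2(-v[0],-v[1]),'zmax',a[:,2].max())
al=np.arctan2(-v[0],-v[1]); rel(s,b,[np.sin(al),np.cos(al)],.060)
w=cv2.imread('pics/k.png')[180:330,200:400]; w=cv2.resize(w,(400,300)); o=np.zeros((480,1040,3),np.uint8); o[:,:640]=im; o[:300,640:]=w; cv2.imwrite('pics/n.png',cv2.resize(o,(800,369)))
E
```

```text
clock: 16.85
ee_pos: [0.4569, 0.1669, 0.1567]
orientation: [0.995, -0.105, -0.001, 0.0]
wrist_force: [0.7, -1.7, -0.5]
grip_width: 0.0419
mirror board mm [ 72.5 121.6] r 45.4 348 z 0.04126134935728565
tab 629 [0.45823488 0.16533528 0.08525458] [-0.09915655  0.2378715 ] 0.10922051832287553 1.8765002406699103 zmax 0.08730709557404834
move cm [ 0.09 -0.1   9.68] turn z -0.001 at board [-0.1001  0.2373] z 0.1568 j [-0.66  0.28  0.3   2.04 -0.11  0.83 -2.08]
```

View pics/n.png

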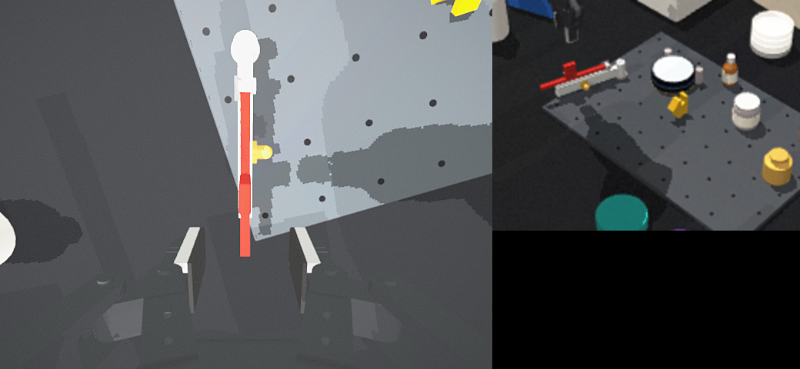

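The mirror sits in the nest against the posts, and the gate is open with the bar down on it (tab at (245,195)). I take the tab again.

```bash
python3 -m crank '[0.1,-0.1,3.5,0,0,0,130, 0,0,3.5,0,0,0,130, 0,0,2.6,0,0,0,130, 0,0,0,0,0,0,255, 0,0,0,0,0,0,255, 0,0,0,0,0,0,255, 0,0,0,0,0,0,255, 0,0,0,0,0,0,255]' 30
python3 -m crank '[0.05,0,-0.5,0,0,0,255, 0.15,0,-0.5,0,0,0,255, 0.2,0,-0.5,0,0,0,255, 0.25,0,-0.4,0,0,0,255, 0,0,0,0,0,0,255, 0,0,0,0,0,0,255]'
python3 - <<'E'
from h import *
s=read_state(); th,R,t=bd(); h=R@[.005,.205]+t; v=R.T@(np.array(s['ee_pos'][:2])-h); print(np.hypot(*v),np.arctan2(-v[0],-v[1])); rel(s,[.005,.103],[0,1],.08)
E
```

```text
clock: 17.62
ee_pos: [0.4607, 0.1652, 0.0635]
orientation: [0.994, -0.108, 0.001, -0.001]
wrist_force: [1.9, -0.0, -6.6]
grip_width: 0.0084
clock: 18.12
ee_pos: [0.4687, 0.1638, 0.0829]
orientation: [0.994, -0.108, 0.003, -0.001]
wrist_force: [3.7, -1.3, -3.7]
grip_width: 0.0084
0.09866443774699465 1.8839449876931016
move cm [12.98  9.74  0.34] turn z -1.881 at board [-0.0889  0.2354] z 0.0829 j [-0.62  0.42  0.27  2.07 -0.18  0.67 -2.02]
```

```bash
python3 -m crank '[0.07,1.19,0,0,0,-0.12,255, 0.07,1.19,0,0,0,-0.12,255, 0.07,1.19,0,0,0,-0.12,255, 0.07,1.19,0,0,0,-0.12,255, 0.07,1.19,0,0,0,-0.12,255, 0.07,1.19,0,0,0,-0.12,255, 0.07,1.19,0,0,0,-0.12,255, 0.07,1.19,0,0,0,-0.12,255]'
python3 -m crank '[0.07,1.19,0,0,0,-0.12,255, 0.07,1.19,0,0,0,-0.12,255, 0.07,1.19,0,0,0,-0.12,255, 0.07,1.19,0,0,0,-0.12,255, 0.07,1.19,0,0,0,-0.12,255, 0.05,0.8,0,0,0,-0.08,255, 0,0,0,0,0,0,255]'
python3 - <<'E'
from h import *
s=read_state(); th,R,t=bd(); h=R@[.005,.205]+t; v=R.T@(np.array(s['ee_pos'][:2])-h); print(np.hypot(*v),np.arctan2(-v[0],-v[1])); rel(s,[.005,.106],[0,1],.08)
E
```

```text
clock: 18.78
ee_pos: [0.4926, 0.0763, 0.0829]
orientation: [0.93, 0.366, 0.003, 0.0]
wrist_force: [5.2, 4.8, -6.7]
grip_width: 0.0083
clock: 19.37
ee_pos: [0.5507, 0.0459, 0.0827]
orientation: [0.756, 0.655, 0.002, 0.0]
wrist_force: [-0.3, 4.2, 0.2]
grip_width: 0.0087
0.09750081643124889 0.24091307352391808
move cm [0.12 2.36 0.28] turn z -0.236 at board [-0.0183  0.1103] z 0.0827 j [-0.05  0.49 -0.09  1.92  0.06  0.73 -0.33]
```

```bash
python3 -m crank '[0.04,0.8,0,0,0,-0.08,255, 0.04,0.8,0,0,0,-0.08,255, 0.02,0.5,0,0,0,-0.05,255, 0.01,0.3,0,0,0,-0.026,255, 0,0.15,0,0,0,0,255, 0,0,0,0,0,0,255, 0,0,0,0,0,0,255]'
python3 - <<'E'
from h import *
s=read_state(); th,R,t=bd(); h=R@[.005,.205]+t; v=R.T@(np.array(s['ee_pos'][:2])-h); print(np.hypot(*v),np.arctan2(-v[0],-v[1])); rel(s,[.005,.106],[0,1],.08)
E
```

```text
clock: 19.95
ee_pos: [0.5729, 0.0443, 0.0814]
orientation: [0.675, 0.737, -0.0, -0.0]
wrist_force: [-4.7, 3.2, 2.3]
grip_width: 0.0082
0.09830649131142467 0.012974234584378358
move cm [-0.07  0.13  0.14] turn z -0.005 at board [0.0037 0.1067] z 0.0814 j [-0.01  0.53 -0.15  1.86  0.11  0.76 -0.13]
```

```bash
python3 -m crank '[0,0.15,0,0,0,0,255, 0,0.15,0,0,0,0,255, 0,0,0,0,0,0,255, 0,0,0,0,0,0,255]'
python3 -m crank '[-0.2,0,0.5,0,0,0,255, -0.2,0,0.5,0,0,0,255, -0.15,0,0.5,0,0,0,255, -0.1,0,0.4,0,0,0,255, 0,0,0,0,0,0,255, 0,0,0,0,0,0,255]'
python3 - <<'E'
from h import *
s=read_state(); th,R,t=bd(); h=R@[.005,.205]+t; v=R.T@(np.array(s['ee_pos'][:2])-h); print(np.hypot(*v),np.arctan2(-v[0],-v[1])); rel(s,[.005,.095],[0,1],.06)
E
```

```text
clock: 20.28
ee_pos: [0.5736, 0.0436, 0.0804]
orientation: [0.675, 0.738, -0.003, -0.002]
wrist_force: [-9.2, 1.1, 3.4]
grip_width: 0.0079
clock: 20.78
ee_pos: [0.5745, 0.0352, 0.0631]
orientation: [0.676, 0.737, -0.003, -0.001]
wrist_force: [-13.2, -2.6, 16.2]
grip_width: 0.0087
0.10753276954444681 0.005095463383832635
move cm [-0.25  0.06  0.31] turn z -0.006 at board [0.0045 0.0975] z 0.0631 j [-0.    0.56 -0.14  1.86  0.11  0.73 -0.12]
```

```bash
python3 -m crank '[0,0,0,0,0,0,130, 0,0,0,0,0,0,130, 0,0,0,0,0,0,130, 0,0,0,0,0,0,130, 0,0,-2,0,0,0,130, 0,0,-4,0,0,0,130, 0,0,-4,0,0,0,130, 0,0,0,0,0,0,130, 0,0,0,0,0,0,130]'
python3 - <<'E'
from h import *
s,im,d=shot('wrist','o.png'); P=cloud('wrist',d,s); th,R,t=bd()
H,S,V=cv2.split(cv2.cvtColor(im,cv2.COLOR_BGR2HSV)); red=((H<8)|(H>172))&(S>140)&(V>70)&(d>0)
B=(P[...,:2]-t)@R; a=red&(P[...,2]>.08); b=B[a].mean(0); print('tab',b,P[a][:,2].max(),s['ee_pos'])
q=red&(P[...,2]>.05)&(P[...,2]<.09)&(B[...,0]>-.02)&(B[...,0]<.03)
for lo in range(30,180,20):
    k=q&(B[...,1]>lo/1e3)&(B[...,1]<lo/1e3+.02)
    if k.sum(): print(lo,B[k][:,0].mean().round(4),np.percentile(P[k][:,2],[50,95]).round(4))
mirror()
E
```

```text
clock: 21.53
ee_pos: [0.5803, 0.0379, 0.1654]
orientation: [0.675, 0.738, 0.003, 0.003]
wrist_force: [0.0, -0.1, -0.5]
grip_width: 0.0417
tab [0.00321375 0.09608654] 0.08741751111912774 [0.58026021 0.03794424 0.16540133]
30 0.0026 [0.0534 0.0546]
50 0.0027 [0.0536 0.0546]
70 0.0031 [0.0854 0.0864]
90 0.0033 [0.085  0.0864]
110 0.0035 [0.0536 0.0547]
130 0.0038 [0.0536 0.0546]
150 0.0041 [0.0536 0.0548]
170 0.0042 [0.0535 0.0544]
mirror board mm [ 69.9 119.8] r 41.4 11725 z 0.04007178841169445
```

View pics/o.png

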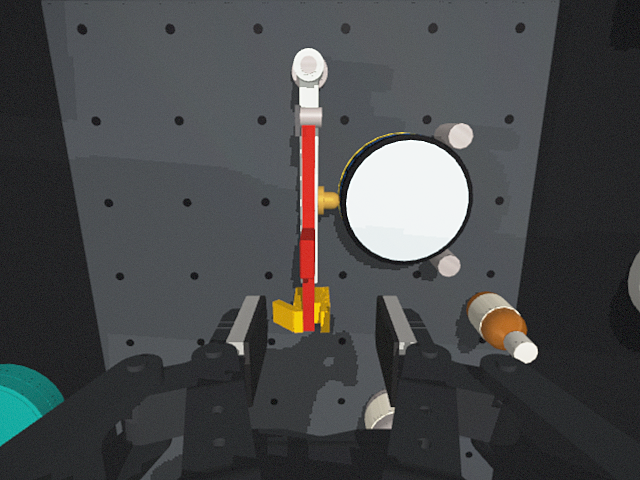

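The bar is level in its catch, the plunger touches the mirror at (340,200), and the mirror rests on both posts. The hand is clear of everything, so I hand in.

```bash
python3 -c "
from h import *
s=read_state(); print(s['clock'],s['wrist_force']); print(sign_off())"
```

```text
21.6333 [-0.12832713 -0.47637976  0.00083592]
the job is handed in; nothing more can be done
None
```

The job is done and handed in at 21.6 s of the 72 s allowed. I lifted the latch by its tab and swung the gate to about 1.88 rad. I then slid the mirror flat between the open fingertips into the nest and swung the gate shut, holding the tab and laying the bar down in its catch.

Last checks, from the wrist camera and force readings:
- **Mirror:** its centre is at board (69.9, 119.8) mm against the nominal (70, 120). It was touching both posts, with the push force up to 7 N, while the gate was still open. Its top is level at 40 mm.
- **Latch bar:** it lies level with its top at about 54 mm, in the catch.
- **Plunger:** its nose is on the mirror.
- **Hand:** clear, with no contact force.

**Readings that disagreed:**
- **Gate angle:** the bar measures about 0.01 rad from fully shut, roughly 1 mm at the tab. I take this to be the spring pushing it back against the catch lip.
- **Mirror position, mid-job:** a wrist view with part of the mirror out of frame gave 60 mm in x instead of 70, and a coarse side view gave (72.5, 121.6). The last view agreed with the nest.

I did not re-measure the other objects at the end. No unexpected contact forces showed, and those in the last views looked undisturbed.

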